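# Send a stuck tray home and reset the tripped breaker

### The job

The tray of connector blocks has stopped short of the marking station and its breaker has tripped. Push the tray along the rollers until it is fully home against the end buffers and the spring dog has come up behind it; then, with the tip of the screwdriver, press the sunken reset button of the starter box until it stays in, feeling for the click and never forcing it (10 N is plenty), and lay the screwdriver down on the bench. Keep the blocks in the tray and leave the other things on the bench where they are.

Things in the scene. Friction and masses are not known exactly. Their poses are not given: they have to be found in the camera images.
- station: Fixed grey roller track, 400 x 118 mm. Origin on the bench under its middle; local +x runs from the open near end to the bay. Free rollers, tops 36 mm high; rails 108 mm apart inside, 57 mm high. At the far end two rubber buffers (faces at local x = 167 mm); over the bay, at x = 112 to 158 mm, a bridge with a marking head, 244 mm high, lowest point over the track 103 mm high.
- tray: Open black steel tray, 103 x 203 x 42 mm, 0.3 to 0.6 kg, lengthwise on the rollers (local y along the track). Origin under its centre; end walls 100 mm from it along local y, rim 42 mm above it. Two connector blocks stand loose in it. Home when its far end touches the buffers: origin at local x = 67 mm of the station.
- dog (a joint): Spring stop dog, a 36 mm wide steel wedge between two rollers on the track's centre line, upright face at local x = -35.5 mm of the station. In m: 0 = held down level with the roller tops (the tray is over it); springs up to 0.006 behind the tray's near end when the tray is home.
- station_home (a point): Point on the track's centre line at roller-top height where the tray's origin is when the tray is home.
- starter: Fixed grey box, 150 x 150 x 150 mm; origin on the bench under its centre, front towards local -x. The front leans back 20 degrees. In its middle a black bushing stands 4 mm proud, 37 mm dia; its bore, 20 mm dia, runs square to the front, along local (0.940, 0, -0.342), with the button inside. 48 mm left and right of it a lamp and a switch stand up to 19 mm proud.
- bore_mouth (a point): Centre of the outer end of the bore (level with the bushing's lip), 93 mm above the bench, local (-45.3, 0, 93.4) mm of the starter box.
- bore_inner (a point): Point on the axis of the bore, 40 mm in from bore_mouth: the line from bore_mouth to it is the way to push.
- reset (a joint): Travel along the bore, in m, of the breaker's reset button, a flat white cap of 17 mm dia deep in the bore. How deep differs from start to start: 16 to 36 mm below bore_mouth when out. 0 = out (tripped). Its catch gives way with a click at about 5 N; pushed past 0.0075 it stays in at about 0.007 when let go; 0.009 = bottom stop.
- screwdriver: Slotted screwdriver, 212 mm, 0.11 kg, lying on the bench. Origin on the bench under its middle; local -y towards the tip. Handle y = +10 to +105 mm, 31 mm wide, 33 high, axis 17 mm up; shaft 10 mm thick to y = -94; then a blade 8 mm wide, 3 thick, its end at local (0, -106, 3.5) mm. As it lies the shaft slopes about 5 degrees down to the tip.
- block_a: Black connector block with five white terminals, 50 x 55 x 45 mm, standing loose in the tray; origin under its centre.
- block_b: A second block of the same kind in the tray.
- pliers: Bystander: pliers, 180 mm long, 12 mm high, lying fast on the bench.
- oil_can: Bystander: copper oil can, 90 mm wide, 160 mm high; stands fast.
- bottle: Bystander: brown bottle, 72 mm dia, 275 mm high; stands fast.
- fuse: Bystander: white porcelain screw fuse, 25 mm dia, 49 mm high, standing.
- bracket: Bystander: rusty angle bracket, 30 x 50 x 50 mm; stands fast.
- capacitor: Bystander: grey round capacitor, 35 mm dia, 73 mm high, standing.

How it is judged:
By the outcome, as a careful person would: the job done as asked, in the order asked, and still so for the second after the job is handed in, with the robot touching nothing.
It also fails if it takes over 64 s, if anything falls off the work surface, if the arm or the gripper's body presses on something with over 40 N, if the wrist force passes 120 N, or if a joint passes its speed limit or range.

### The arm

A 6-joint arm with a two-finger parallel gripper is mounted at the origin on a cart in front of the work surface, level with it; the furniture and walls round the work are solid. World frame = base frame: x ahead of the robot, y to its left, z up, the work surface at z = 0. Lengths are in m, angles in rad, forces in N, time in s.
With the tool pointing down it reaches from about 0.325 to 0.775 m from the base axis. Payload 5.5 kg.
Tool frame: the origin (TCP) lies where the fingers leave the gripper's body, on its centre line; the fingertips stand 73 mm ahead of it and the grasp point (between the pads) lies 54 mm ahead of it; z points along the fingers, y is the line along which they close (so a half turn about z gives the same grasp; the last joint's range is limited). The gripper opens to 85 mm and grips with 20 to 120 N. Pads are 22 mm wide; open, the fingers measure 114 mm over their backs; the gripper's body (76 mm by 85 mm) begins 54 mm behind the grasp point. The pads swing forward as they close: fully open they stand 13 mm farther back than shut.
Start: joints at [1.103, 0.091, 1.231, -0, 1.82, -0.057], TCP at [0.24, 0.55, 0.304] pointing down, gripper open.
Joint ranges: [-2.87, 2.87], [-0.86, 2.18], [0.17, 2.46], [-1.51, 4.65], [0.06, 2.69], [-2.65, 2.65]. Speed limits (rad/s): [2.57, 2.57, 3.01, 3.14, 3.14, 3.14].

### API

Orientations are given as a unit quaternion [w, x, y, z].
In Python, from station import * gives the robot as it stands.
- The arm moves only by the tool carry_out, never from a script. Its argument "plan" is a list of rows, each a list of 7 numbers: the finger opening in cm, from 0 to 8.54, then the shift along the tool's x, y, z in cm, then the turn, a rotation vector about the tool's x, y, z in rad. A call has 1 to 10 rows; each row is the pose to reach, as a shift and turn from the pose commanded when the call began, along the tool's axes at that moment; what a row does not reach only later rows make up. A row lasts 1/12 s, in which the tool goes at most 41.7 mm and 7.16 degrees, less where a joint would pass 70% of its speed; a pose out of reach is approached as far as the arm can. A call with a gripper value outside its range is refused whole. The fingers move at their own pace and stop on an object; the grip force is fixed at half the most. Time passes only in rows, so rows that repeat a pose let the fingers close. It gives the time, the measured TCP pose, the force, the opening and the grip force at its end, in the units of the state.
- observe(): the state, without advancing time (a new reading comes with each control period).
- grab_frame(name): name is "scene" or "top"; returns a dict with "image" (480x640x3 uint8, red, green, blue), "intrinsics" (3x3 intrinsics, pixels), "D" ([k1, k2, p1, p2, k3] as OpenCV has them; the pictures are not rectified), "camera_from_world" (4x4, takes a point from world to camera coordinates). Camera axes: x right, y up, looking along -z (the intrinsics and any distortion apply to the point x, -y, -z); pixel columns grow to the right and rows downward; lengths in m; the calibration is good to about 2 mm. A picture is of the moment at which its call begins. There is no depth.
- hand_in(): hands the job in; it is judged then, once.
Trained networks look in the newest picture that a camera, given by its name, has taken for a name from the list of things; names that differ only in an ending like _2 or _b are one class to them, and where a whole thing is asked for, a point or a joint stands for the part that bears it (a point fixed in the world has none). Each returns a list of dicts, best first, with "conf" (0 to 1); they miss things now and then, are a little off and sometimes report something else, mostly with a low value. They report only what shows in the picture. A call takes as long as a camera call.
- cut_out(target, camera): "pixels" (480x640 bool, what is visible of it) and "rect" ([left, top, right, bottom] in pixels, round what is visible of it).
The state is a dict: "clock": time; "joints": joint angles; "qd": joint speeds; "tau": joint torques, N m; "position": TCP position; "orientation": TCP orientation; "wrist_force": force on the tool from outside, world axes, zero at the start; "wrist_torque": the same for the moment, N m; "grip_width": finger opening in m; "grasp_force": force on a finger pad.
Only numpy, scipy, OpenCV 4.12 (cv2) and the standard library are available. Lean on these libraries where they do the work, as an engineer would, in place of code of your own. Each camera call takes 0.05 s, during which the arm holds its last target. There are 200 camera calls.

## Working session

There is one attempt and no reset: what is moved stays moved. The work goes in short steps, Python scripts to look and compute and a tool call to move; the robot and the scene stay as the last step left them, time stands still between calls to the robot, and variables do not carry over. Pictures are saved under pics/ and viewed, at most 10 in all, crops included, and the job is handed in when it is done.

Besides the shell and the picture viewer there is one more tool, called after ">>>" as a command line: name --pt "numbers of a row" for each row, then --argument value for the rest. carry_out: Moves the arm, as the interface text tells. Its arguments: {"type":"object","properties":{"plan":{"type":"array","items":{"type":"array","items":{"type":"number"}}}},"required":["plan"]}

```bash
mkdir -p pics; ls; cat > h.py <<'E'
from station import *
import numpy as np, cv2
from scipy.spatial.transform import Rotation as R
F=np.diag([1,-1,-1])
def proj(f,P):
    T=np.array(f["camera_from_world"]);P=np.atleast_2d(P).astype(float)
    c=(P@T[:3,:3].T+T[:3,3])@F
    return cv2.projectPoints(c,np.zeros(3),np.zeros(3),np.array(f["intrinsics"],float),np.array(f["D"],float))[0][:,0]
def ray(f,uv):
    T=np.array(f["camera_from_world"])
    n=cv2.undistortPoints(np.array(uv,float).reshape(-1,1,2),np.array(f["intrinsics"],float),np.array(f["D"],float))[:,0]
    d=np.c_[n,np.ones(len(n))]@F@T[:3,:3]
    return -T[:3,:3].T@T[:3,3],d/np.linalg.norm(d,axis=1)[:,None]
def onz(f,uv,z):
    o,d=ray(f,uv);return o+d*((z-o[2])/d[:,2])[:,None]
def save(f,n,crop=None,s=1):
    im=f["image"][:,:,::-1]
    if crop:im=im[crop[1]:crop[3],crop[0]:crop[2]]
    cv2.imwrite("pics/"+n,cv2.resize(im,None,fx=s,fy=s,interpolation=cv2.INTER_CUBIC))
E
python3 - <<'E'
from h import *
for c in("scene","top"):
    f=grab_frame(c);save(f,c+"0.png")
    T=np.array(f["camera_from_world"]);print(c,-T[:3,:3].T@T[:3,3],T[:3,:3].round(2).tolist())
    for n in("station","tray","starter","screwdriver","reset","dog","block_a","pliers","oil_can","bottle","fuse","bracket","capacitor"):
        for d in cut_out(n,c)[:2]:print(n,round(d["conf"],2),np.round(d["rect"]).tolist())
E
```

```text
pics
scene [-0.0430933  -1.00907511  1.20052679] [[0.83, -0.56, 0.02], [0.38, 0.59, 0.72], [-0.41, -0.59, 0.7]]
station 0.72 [178.0, 111.0, 314.0, 226.0]
station 0.42 [328.0, 132.0, 356.0, 217.0]
tray 0.69 [189.0, 158.0, 268.0, 204.0]
starter 0.67 [341.0, 224.0, 432.0, 324.0]
screwdriver 0.58 [248.0, 243.0, 303.0, 286.0]
reset 0.21 [345.0, 224.0, 432.0, 325.0]
reset 0.19 [327.0, 131.0, 357.0, 219.0]
block_a 0.71 [232.0, 165.0, 255.0, 184.0]
block_a 0.59 [201.0, 181.0, 223.0, 198.0]
pliers 0.92 [272.0, 310.0, 332.0, 366.0]
oil_can 0.57 [338.0, 359.0, 374.0, 413.0]
bottle 0.81 [333.0, 134.0, 357.0, 219.0]
fuse 0.41 [306.0, 282.0, 318.0, 295.0]
bracket 0.83 [345.0, 217.0, 363.0, 242.0]
bracket 0.2 [345.0, 227.0, 434.0, 328.0]
capacitor 0.81 [302.0, 206.0, 312.0, 228.0]
top [ 0.34449033 -0.07109697  1.50856435] [[-0.0, -1.0, 0.02], [0.98, 0.0, 0.17], [-0.17, 0.02, 0.98]]
station 0.71 [118.0, 161.0, 209.0, 335.0]
tray 0.84 [125.0, 228.0, 185.0, 318.0]
starter 0.85 [345.0, 167.0, 428.0, 247.0]
screwdriver 0.95 [274.0, 244.0, 309.0, 326.0]
reset 0.39 [116.0, 163.0, 209.0, 334.0]
block_a 0.92 [144.0, 238.0, 169.0, 263.0]
block_a 0.77 [135.0, 280.0, 165.0, 312.0]
pliers 0.71 [377.0, 279.0, 410.0, 355.0]
pliers 0.64 [118.0, 161.0, 210.0, 333.0]
oil_can 0.82 [459.0, 292.0, 489.0, 322.0]
oil_can 0.53 [116.0, 161.0, 208.0, 332.0]
bottle 0.87 [239.0, 139.0, 271.0, 193.0]
fuse 0.48 [339.0, 269.0, 347.0, 284.0]
fuse 0.15 [346.0, 169.0, 428.0, 241.0]
bracket 0.77 [290.0, 180.0, 310.0, 202.0]
capacitor 0.7 [250.0, 214.0, 266.0, 231.0]
```

View pics/scene0.png

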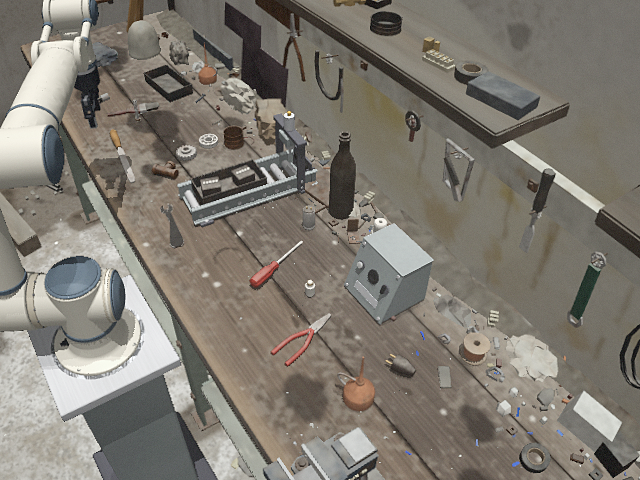

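View pics/top0.png

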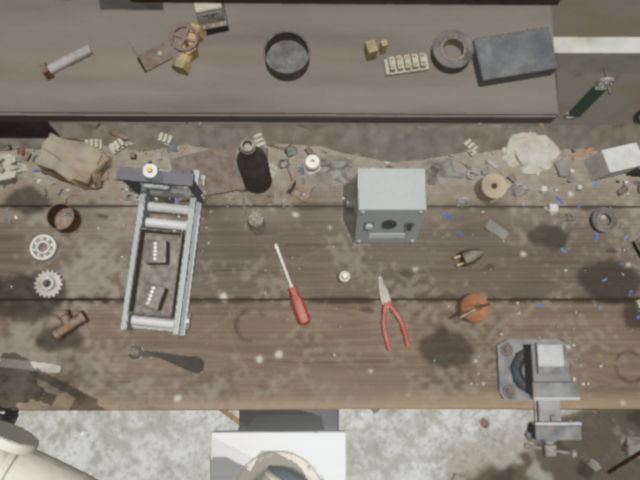

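The scene shows the station at the back left, with the tray short of the bay (scene px 230,180; top px 160,270). The screwdriver lies with its tip up-left (top px 277,247) and its handle end at (303,322). The starter's face looks toward the robot (top px 390,225). Next I'll zoom in for precise corners.

```bash
python3 - <<'E'
from h import *
f=grab_frame("top");save(f,"t1.png",(110,150,320,345),3)
f=grab_frame("scene");save(f,"s1.png",(170,100,440,330),2.5)
E
```

```text
(no output)
```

View pics/t1.png

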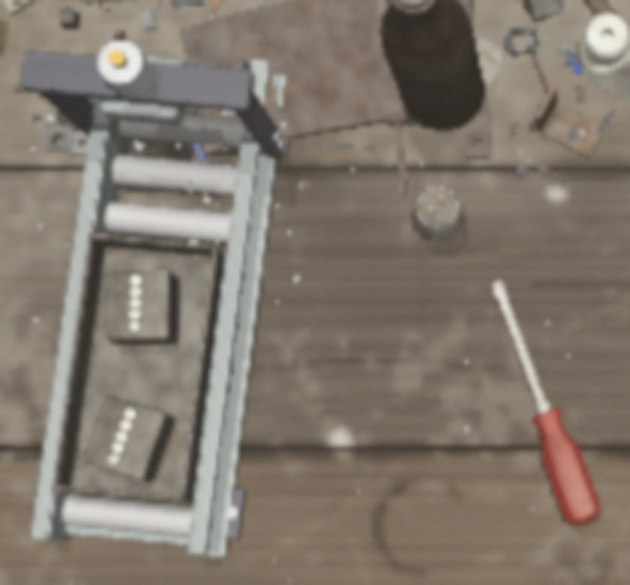

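View pics/s1.png

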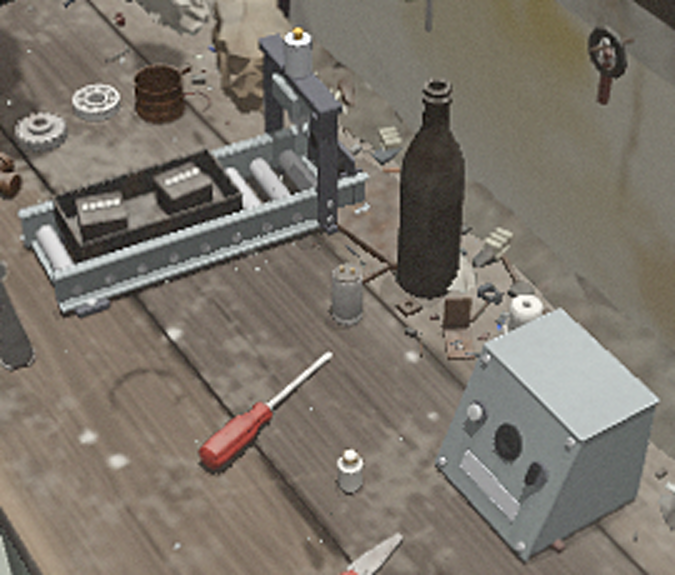

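The top crop shows the tray rim corners (60,490), (190,500), (97,237) and (220,247), with the screwdriver tip at (498,285) and its end at (582,520). The scene crop shows the rim at (55,210), (82,262), (243,205) and (208,152), the bushing at (508,441), and the tip and end at (330,354) and (207,460).

```bash
python3 - <<'E'
from h import *
t=grab_frame("top");s=grab_frame("scene")
tt=lambda p:(np.atleast_2d(p)/3+[110,150]-0.33);ss=lambda p:(np.atleast_2d(p)/2.5+[170,100]-.3)
def tri(a,b):
    o1,d1=ray(t,a);o2,d2=ray(s,b);out=[]
    for x,y in zip(d1,d2):
        k=np.linalg.lstsq(np.c_[x,-y],o2-o1,rcond=None)[0]
        p,q=o1+k[0]*x,o2+k[1]*y;out.append(np.r_[(p+q)/2,np.linalg.norm(p-q)])
    return np.round(np.array(out)*1000,1)
print("tray rim NL NR FL FR\n",tri(tt([[60,490],[190,500],[97,237],[220,247]]),ss([[55,210],[82,262],[208,152],[243,205]])))
print("z78 top",(onz(t,tt([[60,490],[190,500],[97,237],[220,247]]),.078)*1000).round(1).tolist())
print("driver tip,neck,end\n",tri(tt([[498,285],[547,410],[582,520]]),ss([[330,354],[268,408],[207,460]])))
print("rail z57 top: left near/far, right near/far", (onz(t,tt([[45,537],[103,135],[205,552],[250,150]]),.057)*1000).round(1).tolist())
print("bush\n",tri([[389,225]],ss([[508,441]])))
print("box top z150 scene",(onz(s,ss([[488,348],[578,440],[657,403],[563,310]]),.15)*1000).round(1).tolist())
print("screwdriver PCA")
for n,z in(("screwdriver",.012),):
  for f,c in((t,"top"),(s,"scene")):
    for d in cut_out(n,c)[:1]:
        v,u=np.nonzero(d["pixels"]);P=onz(f,np.c_[u,v],z)[:,:2];w,V=np.linalg.eigh(np.cov(P.T));a=V[:,1];q=(P-P.mean(0))@a
        print(c,P.mean(0).round(4),np.degrees(np.arctan2(a[1],a[0])).round(1),q.min().round(4),q.max().round(4))
for n,z in(("fuse",.025),("capacitor",.04),("bracket",.03),("bottle",.1),("pliers",.006),("oil_can",.05)):
  d=cut_out(n,"top")
  if d:
    v,u=np.nonzero(d[0]["pixels"]);P=onz(t,np.c_[u,v],z);print(n,P.min(0).round(3)[:2],P.max(0).round(3)[:2])
save(t,"t2.png",(330,150,450,260),5);save(s,"s2.png",(335,215,440,330),5)
E
```

```text
tray rim NL NR FL FR
 [[428.5 348.3  54.9   0.9]
 [418.3 248.2  52.2   5.9]
 [625.1 324.2  74.9   3.8]
 [619.8 230.5  58.8   4.8]]
z78 top [[427.6, 341.5, 78.0], [419.7, 241.5, 78.0], [626.3, 322.6, 78.0], [618.3, 225.6, 78.0]]
driver tip,neck,end
 [[599.3  10.2   5.9   2. ]
 [494.6 -31.4  15.9   1.4]
 [405.1 -59.8  14.7   2.7]]
rail z57 top: left near/far, right near/far [[392.4, 357.3, 57.0], [714.5, 327.5, 57.0], [380.5, 232.9, 57.0], [702.3, 208.6, 57.0]]
bush
 [[ 631.7 -261.6   95.5    0.9]]
box top z150 scene [[656.0, -189.5, 150.0], [653.6, -333.0, 150.0], [747.5, -337.6, 150.0], [752.9, -186.7, 150.0]]
screwdriver PCA
top [ 0.4617 -0.0418] -159.2 -0.1433 0.0602
scene [ 0.4656 -0.0355] -161.1 -0.1324 0.0686
fuse [0.549 0.268] [0.611 0.331]
capacitor [0.631 0.037] [0.676 0.076]
bracket [ 0.706 -0.076] [ 0.76  -0.023]
bottle [0.708 0.017] [0.844 0.101]
pliers [ 0.342 -0.316] [ 0.522 -0.243]
oil_can [ 0.409 -0.498] [ 0.473 -0.43 ]
```

View pics/s2.png

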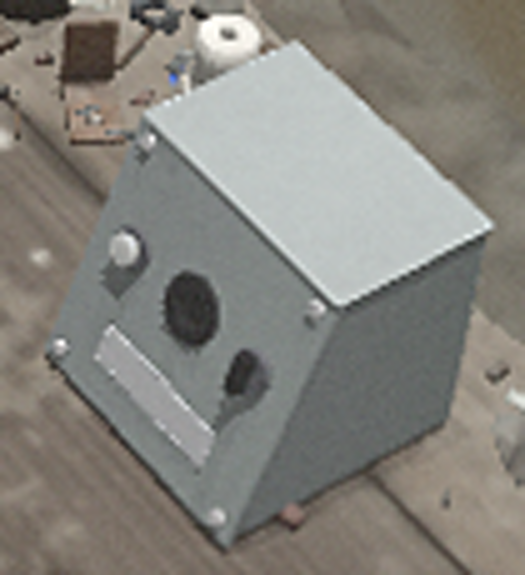

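View pics/t2.png

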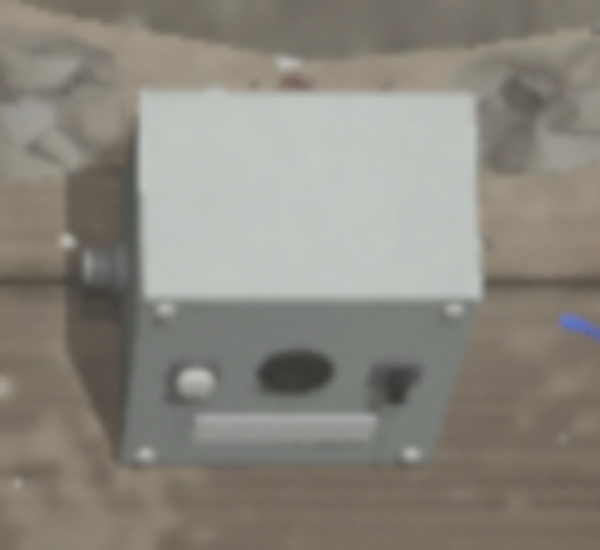

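```bash
cat >> h.py <<'E'
def cmd(p,Rt,o=None):
    o=o or observe();q=np.array(o["orientation"]);R0=R.from_quat(q[[1,2,3,0]])
    print("shift cm",(R0.inv().apply(np.array(p)-o["position"])*100).round(2).tolist(),"turn",(R0.inv()*Rt).as_rotvec().round(3).tolist())
def down(yaw,pitch=0): # tool z down, tool x along heading yaw (tip direction), nose pitched down by pitch
    x=np.array([np.cos(yaw)*np.cos(pitch),np.sin(yaw)*np.cos(pitch),-np.sin(pitch)]);y=np.array([np.sin(yaw),-np.cos(yaw),0.])
    return R.from_matrix(np.c_[x,y,np.cross(x,y)])
E
python3 - <<'E'
from h import *
from scipy.optimize import least_squares as ls
o=observe();print(o["clock"],o["position"],o["orientation"],o["wrist_force"])
q=np.array(o["orientation"]);print(R.from_quat(q[[1,2,3,0]]).as_matrix().round(3).tolist())
t=grab_frame("top");s=grab_frame("scene")
a=75;b=-75+150*np.tan(np.radians(20))
L=np.array([[b,a,150],[b,-a,150],[a,-a,150],[a,a,150],[-a,a,0],[-a,-a,0],[-45.3,0,93.4]])/1000
S=np.array([[148,120],[340,303],[490,228],[295,42],[48,360],[228,545],[193,310]])/5+[335,215]-.4
Tt=np.array([[143,297],[478,297],[474,95],[140,95],[123,460],[427,462],[296,372]])/5+[330,150]-.4
def pt(p):c,n=np.cos(p[2]),np.sin(p[2]);return L@np.array([[c,-n,0],[n,c,0],[0,0,1]]).T+[p[0],p[1],0]
for w in((1,1),(1,0),(0,1)):
    r=ls(lambda p:np.r_[w[0]*(proj(t,pt(p))-Tt).ravel(),w[1]*(proj(s,pt(p))-S).ravel()],[.68,-.26,0],loss="soft_l1")
    print("starter",r.x.round(4),np.degrees(r.x[2]).round(2),"mouth",pt(r.x)[-1].round(4))
    if w==(1,1):print((proj(t,pt(r.x))-Tt).round(1).tolist(),(proj(s,pt(r.x))-S).round(1).tolist())
print("fuse",onz(t,[[343,277]],.03))
c,n=np.cos(np.radians(-5)),np.sin(np.radians(-5))
P=np.array([.5857,.2777])+(-.195)*np.array([c,n]);print(P)
cmd([P[0],P[1],.20],down(np.radians(-5)));cmd([P[0],P[1],.121],down(np.radians(-5)))
E
```

```text
2.0 [0.23959304 0.55009276 0.30389641] [ 7.79899734e-06  2.03931353e-01  9.78985190e-01 -3.24568942e-06] [ 0.59553888 -0.74336113 -0.12510729]
[[-0.917, 0.399, 0.0], [0.399, 0.917, -0.0], [-0.0, -0.0, -1.0]]
starter [ 0.6789 -0.2609  0.0062] 0.36 mouth [ 0.6336 -0.2612  0.0934]
[[0.5, 0.1], [-0.8, -0.3], [-1.6, -0.2], [0.2, 0.0], [0.0, 2.2], [-1.0, 1.5], [-0.2, 0.6]] [[0.5, -0.8], [0.9, 0.4], [1.5, -1.0], [1.2, 0.3], [-0.1, 0.4], [-0.7, 1.8], [0.3, -0.4]]
starter [ 0.6798 -0.2619  0.001 ] 0.06 mouth [ 0.6345 -0.262   0.0934]
starter [ 0.6781 -0.2598  0.0123] 0.7 mouth [ 0.6328 -0.2604  0.0934]
fuse [[ 0.51648308 -0.15574931  0.03      ]]
[0.39144203 0.29469537]
shift cm [-24.12, -17.35, 10.39] turn [-0.0, 0.0, 2.818]
shift cm [-24.12, -17.35, 18.29] turn [-0.0, 0.0, 2.818]
```

>>> carry_out --pt "0 -24.1 -17.4 10.4 0 0 -0.323" --pt "0 -24.1 -17.4 10.4 0 0 -0.323" --pt "0 -24.1 -17.4 10.4 0 0 -0.323" --pt "0 -24.1 -17.4 10.4 0 0 -0.323" --pt "0 -24.1 -17.4 10.4 0 0 -0.323" --pt "0 -24.1 -17.4 10.4 0 0 -0.323" --pt "0 -24.1 -17.4 10.4 0 0 -0.323" --pt "0 -24.1 -17.4 10.4 0 0 -0.323" --pt "0 -24.1 -17.4 10.4 0 0 -0.323" --pt "0 -24.1 -17.4 10.4 0 0 -0.323"

```text
clock: 2.93
position: [0.3914, 0.2933, 0.1995]
orientation: [-0.0, 0.045, 0.999, -0.0]
wrist_force: [-0.2, -0.4, -0.5]
grip_width: 0.0004
grasp_force: 0.0
```

```bash
cat >> h.py <<'E'
flip=R.from_euler("z",np.pi)
E
python3 - <<'E'
from h import *
o=observe();print(o["clock"],o["position"],o["joints"],o["wrist_force"],o["grip_width"])
cmd([.3914,.2947,.121],down(np.radians(-5))*flip)
save(grab_frame("scene"),"s3.png",(130,90,350,250),3)
E
```

```text
2.9333 [0.39140598 0.29334501 0.19950194] [ 5.73397016e-01 -2.05643278e-01  1.70067403e+00  3.54993973e-04
  1.64733234e+00 -9.06714461e-01] [-0.16079481 -0.38293497 -0.49334558] 0.000429615839121233
shift cm [0.01, 0.14, 7.85] turn [-0.0, -0.001, -0.003]
```

View pics/s3.png

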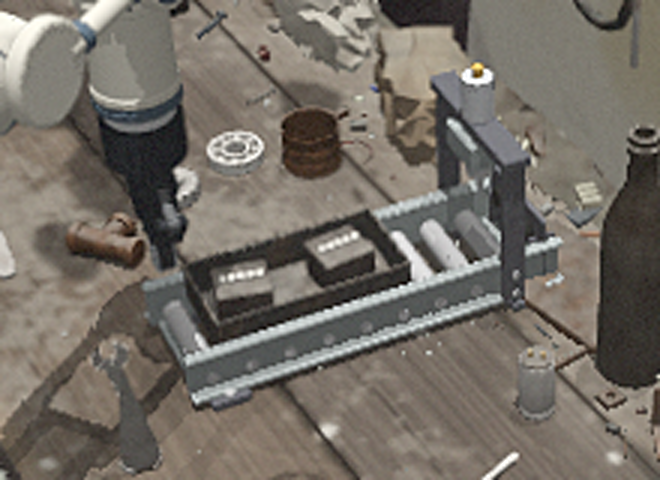

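The fingers hang just behind the tray's near end, over the first roller (s3 px 167,265). I'll lower them and start pushing gently.

>>> carry_out --pt "0 0 0.1 3 0 0 0" --pt "0 0 0.1 6 0 0 0" --pt "0 0 0.1 7.8 0 0 0" --pt "0 0 0.1 7.8 0 0 0" --pt "0 -0.3 0.1 7.8 0 0 0" --pt "0 -0.6 0.1 7.8 0 0 0" --pt "0 -0.9 0.1 7.8 0 0 0" --pt "0 -1.2 0.1 7.8 0 0 0" --pt "0 -1.5 0.1 7.8 0 0 0" --pt "0 -1.8 0.1 7.8 0 0 0"

```text
clock: 3.82
position: [0.4098, 0.2939, 0.1227]
orientation: [0.001, 0.044, 0.999, 0.0]
wrist_force: [-1.0, -0.9, 0.1]
grip_width: 0.0001
grasp_force: 0.0
```

>>> carry_out --pt "0 -0.3 0 0 0 0 0" --pt "0 -0.6 0 0 0 0 0" --pt "0 -0.9 0 0 0 0 0" --pt "0 -1.2 0 0 0 0 0" --pt "0 -1.5 0 0 0 0 0" --pt "0 -1.8 0 0 0 0 0" --pt "0 -2.1 0 0 0 0 0" --pt "0 -2.4 0 0 0 0 0" --pt "0 -2.7 0 0 0 0 0" --pt "0 -3.0 0 0 0 0 0"

```text
clock: 4.65
position: [0.4393, 0.291, 0.1218]
orientation: [-0.0, 0.044, 0.999, -0.0]
wrist_force: [-3.2, -0.4, 1.5]
grip_width: 0.0004
grasp_force: 1.1
```

>>> carry_out --pt "0 -0.3 0 0 0 0 0" --pt "0 -0.6 0 0 0 0 0" --pt "0 -0.9 0 0 0 0 0" --pt "0 -1.2 0 0 0 0 0" --pt "0 -1.5 0 0 0 0 0" --pt "0 -1.8 0 0 0 0 0" --pt "0 -2.1 0 0 0 0 0" --pt "0 -2.4 0 0 0 0 0" --pt "0 -2.7 0 0 0 0 0" --pt "0 -3.0 0 0 0 0 0"

```text
clock: 5.48
position: [0.4691, 0.2884, 0.1218]
orientation: [-0.0, 0.044, 0.999, -0.0]
wrist_force: [-1.8, -0.8, 0.0]
grip_width: 0.0002
grasp_force: 1.0
```

```bash
python3 - <<'E'
from h import *
o=observe();print(o["clock"],o["position"],o["wrist_force"])
t=grab_frame("top");d=cut_out("tray","top");print([(round(x["conf"],2),np.round(x["rect"])) for x in d])
c,n=np.cos(np.radians(-5)),np.sin(np.radians(-5));e=np.array([c,n])
print("TCP local x",(o["position"][:2]-np.array([.5857,.2777]))@e,"lat",(o["position"][:2]-np.array([.5857,.2777]))@[-n,c])
save(t,"t3.png",(110,150,240,345),3)
E
```

```text
5.4833 [0.46912878 0.2884053  0.12179616] [-1.7742228  -0.7985203   0.04550109]
[(0.82, array([133., 206., 189., 291.])), (0.4, array([346., 169., 425., 243.]))]
TCP local x -0.11706065986197565 lat 0.0005047154952671269
```

View pics/t3.png

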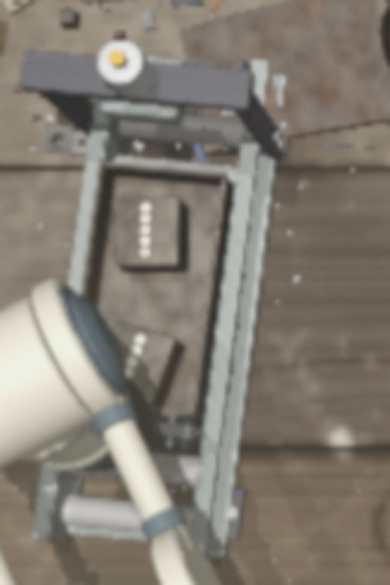

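The tray is moving ahead of the fingers with its blocks standing (t3: the far end is now at about px (170,178)). I'll push on.

>>> carry_out --pt "0 -0.3 0 0 0 0 0" --pt "0 -0.6 0 0 0 0 0" --pt "0 -0.9 0 0 0 0 0" --pt "0 -1.2 0 0 0 0 0" --pt "0 -1.5 0 0 0 0 0" --pt "0 -1.8 0 0 0 0 0" --pt "0 -2.1 0 0 0 0 0" --pt "0 -2.4 0 0 0 0 0" --pt "0 -2.7 0 0 0 0 0" --pt "0 -3.0 0 0 0 0 0"

```text
clock: 6.42
position: [0.4991, 0.2858, 0.1218]
orientation: [-0.0, 0.044, 0.999, 0.0]
wrist_force: [-1.8, 0.6, 1.1]
grip_width: 0.0005
grasp_force: 1.0
```

>>> carry_out --pt "0 -0.3 0 0 0 0 0" --pt "0 -0.6 0 0 0 0 0" --pt "0 -0.9 0 0 0 0 0" --pt "0 -1.2 0 0 0 0 0" --pt "0 -1.5 0 0 0 0 0" --pt "0 -1.8 0 0 0 0 0" --pt "0 -2.1 0 0 0 0 0" --pt "0 -2.3 0 0 0 0 0" --pt "0 -2.5 0 0 0 0 0" --pt "0 -2.6 0 0 0 0 0"

```text
clock: 7.25
position: [0.525, 0.2834, 0.1218]
orientation: [0.0, 0.044, 0.999, -0.0]
wrist_force: [-1.4, -0.4, 1.4]
grip_width: -0.0001
grasp_force: 0.8
```

>>> carry_out --pt "0 -0.15 0 0 0 0 0" --pt "0 -0.3 0 0 0 0 0" --pt "0 -0.45 0 0 0 0 0" --pt "0 -0.6 0 0 0 0 0" --pt "0 -0.7 0 0 0 0 0" --pt "0 -0.8 0 0 0 0 0"

```text
clock: 7.75
position: [0.5328, 0.2828, 0.1219]
orientation: [0.0, 0.044, 0.999, -0.0]
wrist_force: [-2.0, -0.7, 0.1]
grip_width: -0.0
grasp_force: 0.8
```

>>> carry_out --pt "0 -0.1 0 0 0 0 0" --pt "0 -0.2 0 0 0 0 0" --pt "0 -0.3 0 0 0 0 0" --pt "0 -0.4 0 0 0 0 0" --pt "0 -0.5 0 0 0 0 0"

```text
clock: 8.17
position: [0.5377, 0.2824, 0.1219]
orientation: [-0.0, 0.044, 0.999, -0.0]
wrist_force: [-1.6, -0.7, 0.1]
grip_width: 0.0001
grasp_force: 0.8
```

>>> carry_out --pt "0 -0.1 0 0 0 0 0" --pt "0 -0.2 0 0 0 0 0" --pt "0 -0.3 0 0 0 0 0"

```text
clock: 8.42
position: [0.5408, 0.2822, 0.1219]
orientation: [0.0, 0.044, 0.999, 0.0]
wrist_force: [-0.4, -0.8, -0.7]
grip_width: -0.0001
grasp_force: 0.2
```

>>> carry_out --pt "0 -0.1 0 0 0 0 0" --pt "0 -0.2 0 0 0 0 0" --pt "0 -0.2 0 0 0 0 0"

```text
clock: 8.67
position: [0.5422, 0.2821, 0.1219]
orientation: [-0.001, 0.044, 0.999, 0.0]
wrist_force: [-3.8, -0.1, 1.8]
grip_width: 0.0003
grasp_force: 2.0
```

>>> carry_out --pt "0 -0.1 0 0 0 0 0" --pt "0 -0.2 0 0 0 0 0" --pt "0 -0.2 0 0 0 0 0"

```text
clock: 8.92
position: [0.5426, 0.2822, 0.1219]
orientation: [-0.003, 0.043, 0.999, -0.0]
wrist_force: [-13.9, -0.3, 5.9]
grip_width: 0.0001
grasp_force: 6.3
```

The tray is home: motion stopped at a 14 N contact. I'll back off and rise.

>>> carry_out --pt "0 0 0 0 0 0 0" --pt "0 0.5 0 0 0 0 0" --pt "0 2.0 0 0 0 0 0" --pt "0 3.0 0 -1 0 0 0" --pt "2 3.0 0 -5 0 0 0" --pt "6 3.0 0 -9 0 0 0" --pt "6 3.0 0 -12 0 0 0" --pt "6 3.0 0 -12 0 0 0"

```text
clock: 9.58
position: [0.5167, 0.2853, 0.2513]
orientation: [0.007, 0.044, 0.999, 0.003]
wrist_force: [0.3, -0.3, 1.7]
grip_width: 0.048
grasp_force: 0.0
```

```bash
python3 - <<'E'
from h import *
o=observe();print(o["clock"],o["position"],o["joints"])
cmd([.4545,-.0415,.18],down(np.radians(20))*flip);cmd([.4545,-.0415,.076],down(np.radians(20))*flip)
E
```

```text
9.5833 [0.51672599 0.28534253 0.25133154] [ 4.47090965e-01  4.96202965e-02  1.36692355e+00 -4.05625082e-04
  1.70988613e+00 -1.03593323e+00]
shift cm [3.42, -33.16, 6.84] turn [0.004, 0.015, -0.437]
shift cm [3.56, -33.23, 17.24] turn [0.004, 0.015, -0.437]
```

>>> carry_out --pt "6 3.4 -33.2 6.8 0 0 -0.436" --pt "6 3.4 -33.2 6.8 0 0 -0.436" --pt "6 3.4 -33.2 6.8 0 0 -0.436" --pt "6 3.4 -33.2 6.8 0 0 -0.436" --pt "6 3.4 -33.2 6.8 0 0 -0.436" --pt "6 3.4 -33.2 6.8 0 0 -0.436" --pt "6 3.4 -33.2 6.8 0 0 -0.436" --pt "6 3.4 -33.2 6.8 0 0 -0.436" --pt "6 3.4 -33.2 6.8 0 0 -0.436" --pt "6 3.4 -33.2 6.8 0 0 -0.436"

```text
clock: 10.42
position: [0.4511, -0.0459, 0.1731]
orientation: [-0.0, -0.171, 0.985, -0.0]
wrist_force: [-0.6, -0.7, 0.0]
grip_width: 0.0599
grasp_force: 0.0
```

```bash
python3 - <<'E'
from h import *
o=observe();print(o["clock"],o["position"],o["joints"])
cmd([.4545,-.0415,.076],down(np.radians(20))*flip)
s=grab_frame("scene");t=grab_frame("top")
a=s["image"][110:320,170:340,::-1];b=t["image"][150:345,110:320,::-1]
a=cv2.resize(a,None,fx=2.3,fy=2.3);b=cv2.resize(b,None,fx=1.9,fy=2.3*210/195*.9)
h=max(a.shape[0],b.shape[0]);pad=lambda i:cv2.copyMakeBorder(i,0,h-i.shape[0],0,0,0)
m=np.hstack([pad(a),pad(b)]);print(m.shape);cv2.imwrite("pics/m4.png",m)
E
```

```text
10.4167 [ 0.45112531 -0.04587415  0.17307187] [-1.75859037e-01 -2.99963474e-01  1.82631603e+00 -8.97715651e-04
  1.61510044e+00 -2.08997669e+00]
shift cm [-0.47, 0.31, 9.71] turn [-0.001, -0.0, -0.006]
(483, 790, 3)
```

View pics/m4.png

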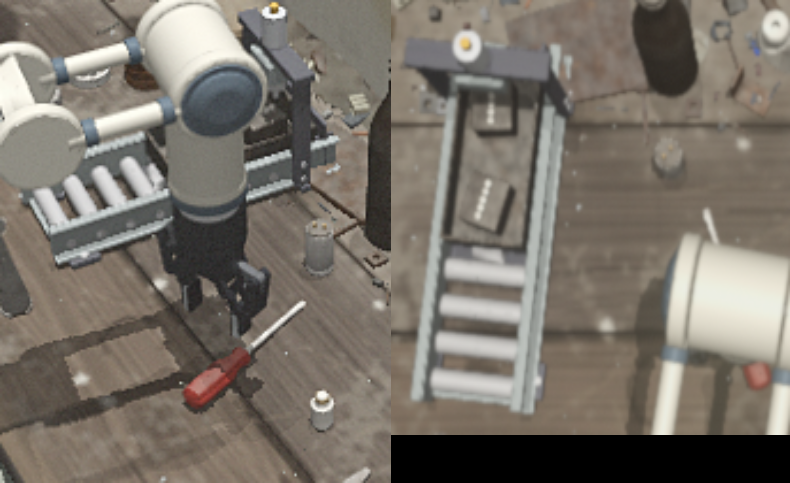

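The tray is home against the buffers, with the light dog showing behind it at m4 (488,253) and both blocks standing. The open gripper is over the screwdriver handle, so I'll descend and grip.

>>> carry_out --pt "6 -0.5 0.3 3 0 0 0" --pt "6 -0.5 0.3 6 0 0 0" --pt "6 -0.5 0.3 8 0 0 0" --pt "6 -0.5 0.3 9.2 0 0 0" --pt "6 -0.5 0.3 9.7 0 0 0" --pt "4 -0.5 0.3 9.7 0 0 0" --pt "2 -0.5 0.3 9.7 0 0 0" --pt "2 -0.5 0.3 9.7 0 0 0" --pt "2 -0.5 0.3 9.7 0 0 0" --pt "2 -0.5 0.3 9.7 0 0 0"

```text
clock: 11.35
position: [0.4565, -0.0388, 0.0788]
orientation: [0.002, -0.173, 0.985, -0.0]
wrist_force: [0.5, 1.2, 4.7]
grip_width: 0.029
grasp_force: 59.4
```

Gripped with 59 N. Now I'll lift and move to a pose before the starter, with the nose pitched down.

```bash
python3 - <<'E'
from h import *
o=observe();y0=np.radians(0.4)
ax=np.array([.94*np.cos(y0),.94*np.sin(y0),-.342]);M=np.array([.6336,-.2612,.0934])
# grasp->tip ~ 158 along axis; tool pitched 15 more; grasp point 0.054+ ahead of TCP
Rt=down(y0,np.radians(15))*flip
tip=M-.05*ax
# tip offset from TCP in tool frame: at pick, tip (0.600,.0105,.0035)
q=np.array(o["orientation"]);R0=R.from_quat(q[[1,2,3,0]])
off=R0.inv().apply(np.array([.6005,.0108,.0035])-o["position"]);print("tip off",off)
p=tip-Rt.apply(off);print("target TCP",p)
cmd(p,Rt)
E
```

```text
tip off [-0.15205861 -0.0024667   0.07576287]
target TCP [ 0.45931856 -0.25994997  0.22303698]
shift cm [7.23, -20.91, -14.42] turn [-0.045, 0.263, 0.339]
```

>>> carry_out --pt "2 0 0 -1 0 0 0" --pt "2 0 0 -4 0 0 0" --pt "2 0 0 -8 0 0 0" --pt "2 0 0 -12 0 0 0" --pt "2 0 0 -14.4 0 0 0" --pt "2 2.4 -7 -14.4 -0.015 0.09 0.11" --pt "2 4.8 -14 -14.4 -0.03 0.18 0.23" --pt "2 7.2 -20.9 -14.4 -0.045 0.263 0.339" --pt "2 7.2 -20.9 -14.4 -0.045 0.263 0.339" --pt "2 7.2 -20.9 -14.4 -0.045 0.263 0.339"

```text
clock: 12.18
position: [0.4588, -0.249, 0.2204]
orientation: [-0.134, -0.002, 0.991, -0.0]
wrist_force: [1.0, 0.0, -1.6]
grip_width: 0.0288
grasp_force: 59.6
```

```bash
python3 - <<'E'
from h import *
o=observe();print(o["clock"],o["position"],o["wrist_force"],o["grip_width"])
s=grab_frame("scene");t=grab_frame("top")
a=cv2.resize(s["image"][210:340,240:440,::-1],None,fx=3,fy=3,interpolation=2);b=cv2.resize(t["image"][160:360,300:440,::-1],None,fx=3,fy=3,interpolation=2)
cv2.imwrite("pics/a5.png",a)
a=cv2.resize(s["image"][215:325,300:430,::-1],None,fx=3,fy=3,interpolation=2);b=cv2.resize(t["image"][170:280,330:460,::-1],None,fx=3,fy=3,interpolation=2)
m=np.hstack([a,b]);print(m.shape);cv2.imwrite("pics/m5.png",m)
E
```

```text
12.1833 [ 0.45877501 -0.24900257  0.22044785] [ 1.02212637  0.02229016 -1.62815088] 0.028769661903917783
(330, 780, 3)
```

View pics/m5.png

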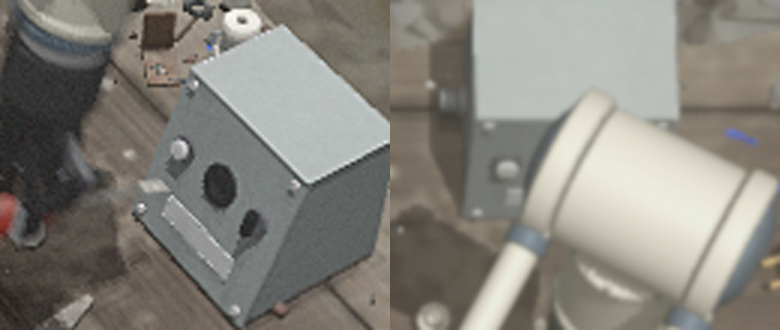

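The scene half shows the screwdriver in the gripper with its blade in front of the starter (about (150,187)), below the lamp and left of the bore. The bore is at (220,185). The arm was still settling. From here I'll measure the tip by mask.

>>> carry_out --pt "2 0 0 0 0 0 0" --pt "2 0 0 0 0 0 0" --pt "2 0 0 0 0 0 0" --pt "2 0 0 0 0 0 0"

```text
clock: 12.62
position: [0.459, -0.2459, 0.2214]
orientation: [-0.132, -0.004, 0.991, -0.001]
wrist_force: [-0.0, 0.7, -1.2]
grip_width: 0.0286
grasp_force: 59.7
```

```bash
python3 - <<'E'
from h import *
o=observe();print(o["clock"],o["position"],o["wrist_force"],o["grip_width"])
q=np.array(o["orientation"]);R0=R.from_quat(q[[1,2,3,0]]);P0=np.array(o["position"]);print(R0.as_matrix().round(3).tolist())
s=grab_frame("scene");np.save("s6.npy",s["image"])
print("pred tip px",proj(s,P0+R0.apply([[-.152,0,.0758],[-.14,0,.0758-.001],[-.06,0,.068]])).round(1).tolist(),"mouth px",proj(s,[[.6336,-.2612,.0934]]).round(1))
for c in("scene","top"):
    if c=="top":grab_frame("top")
    for d in cut_out("screwdriver",c)[:3]:
        v,u=np.nonzero(d["pixels"]);print(c,d["conf"],d["rect"],len(u))
        if c=="scene":
            for x in range(u.min(),u.max()+1,3):
                w=v[u==x]
                if len(w):print(x,w.min(),w.max(),end="; ")
            print()
# brightness grid near predicted tip
g=cv2.cvtColor(s["image"],cv2.COLOR_RGB2GRAY)
a,b=proj(s,P0+R0.apply([[-.152,0,.0758]]))[0].round().astype(int)
print(a,b);print(g[b-14:b+15,a-26:a+14])
E
```

```text
12.6167 [ 0.45896858 -0.24593194  0.22136814] [-0.04109783  0.74900809 -1.22091337] 0.02857821809908604
[[-0.965, -0.009, -0.262], [-0.008, 1.0, -0.003], [0.262, -0.0, -0.965]]
pred tip px [[354.1, 275.9], [350.4, 276.7], [324.7, 282.1]] mouth px [[373.5 276.2]]
scene 0.97 [279.3, 277.8, 352.2, 299.2] 443
280 289 292; 283 285 296; 286 284 297; 289 283 297; 292 282 296; 295 281 296; 298 281 295; 301 280 294; 304 281 290; 328 280 283; 331 279 283; 334 279 282; 337 278 281; 340 278 280; 343 277 279; 346 277 278; 349 276 278; 352 276 277; 
scene 0.46 [271.3, 313.7, 330.5, 362.4] 599
271 350 352; 274 348 352; 277 345 350; 280 343 347; 283 341 345; 286 338 364; 289 336 363; 292 334 361; 295 333 358; 298 332 356; 301 331 353; 304 330 350; 307 329 346; 310 326 341; 313 324 335; 316 322 332; 319 320 330; 322 318 327; 325 316 322; 328 315 318; 
top 0.68 [380.0, 300.0, 396.4, 330.8] 349
top 0.26 [152.2, 186.2, 176.0, 211.9] 463
354 276
[[ 85 116 103 ... 123 122 121]
 [ 95 114 107 ... 121 122 119]
 [108 114 112 ... 119 117 120]
 ...
 [ 84  83  81 ... 192 115 118]
 [ 80  91  90 ... 148 189 113]
 [ 85  86  82 ... 145 129 177]]
```

```bash
cat > ins.py <<'E'
from h import *
y0=np.radians(0.36);ax=np.array([.9397*np.cos(y0),.9397*np.sin(y0),-.342]);M=np.array([.6336,-.2612,.0934]);off=np.array([-.1515,0,.0758])
def st():
    o=observe();q=np.array(o["orientation"]);R0=R.from_quat(q[[1,2,3,0]]);P0=np.array(o["position"])
    tip=P0+R0.apply(off);e=tip-M;d=e@ax;r=e-d*ax
    print(round(o["clock"],2),"depth mm",round(d*1000,2),"radial mm",(r*1000).round(2),"axial F",np.dot(o["wrist_force"],ax).round(2),"F",np.round(o["wrist_force"],1),"grip",o["grip_width"])
    sa=R0.apply([-.092,0,.0078]);sa/=np.linalg.norm(sa);print("shaft",sa.round(3),"bore",ax.round(3),"bore in tool",R0.inv().apply(ax).round(4))
    return o,R0,P0,tip
E
python3 - <<'E'
from ins import *
o,R0,P0,tip=st()
Rt=down(y0,np.radians(15.15))*flip
for k in(-.02,.010):cmd(M+k*ax-Rt.apply(off),Rt,o)
E
```

```text
12.82 depth mm -50.41 radial mm [-0.94 16.18 -2.31] axial F 1.23 F [ 0.7 -0.  -1.6] grip 0.029002773615709777
shaft [ 0.939  0.008 -0.343] bore [ 0.94   0.006 -0.342] bore in tool [-0.9965 -0.0019  0.0838]
shift cm [-3.04, -1.6, 0.02] turn [-0.001, -0.001, 0.002]
shift cm [-6.03, -1.61, 0.27] turn [-0.001, -0.001, 0.002]
```

>>> carry_out --pt "2 -1 -0.8 0 0 0 0" --pt "2 -2 -1.6 0 0 0 0" --pt "2 -3 -1.6 0 0 0 0" --pt "2 -3 -1.6 0 0 0 0" --pt "2 -3 -1.6 0 0 0 0"

```text
clock: 13.23
position: [0.488, -0.2623, 0.2125]
orientation: [-0.133, -0.004, 0.991, -0.0]
wrist_force: [-0.3, -0.6, -1.1]
grip_width: 0.0287
grasp_force: 59.7
```

```bash
python3 - <<'E'
from ins import *
o,R0,P0,tip=st()
Rt=down(y0,np.radians(15.15))*flip
s=grab_frame("scene");print(proj(s,[tip,M,tip-.05*ax]).round(1).tolist())
for d in cut_out("screwdriver","scene")[:1]:
    v,u=np.nonzero(d["pixels"])
    for x in range(320,u.max()+1,4):
        w=v[u==x]
        if len(w):print(x,w.min(),w.max(),end="; ")
    print(u.max())
for k in(-.02,.010):cmd(M+k*ax-Rt.apply(off),Rt,o)
E
```

```text
13.23 depth mm -20.3 radial mm [-0.31  0.06 -0.84] axial F 0.08 F [-0.3 -0.6 -1.1] grip 0.028678262253457206
shaft [ 0.939  0.008 -0.344] bore [ 0.94   0.006 -0.342] bore in tool [-0.9966 -0.0017  0.0823]
[[367.4, 277.8], [373.5, 276.2], [352.1, 281.1]]
320 283 287; 344 282 284; 348 281 283; 352 280 282; 356 280 281; 360 279 280; 364 278 279; 367
shift cm [-0.02, 0.02, -0.05] turn [0.0, -0.002, 0.002]
shift cm [-3.01, 0.01, 0.19] turn [0.0, -0.002, 0.002]
```

Aligned within 1 mm. Inserting.

>>> carry_out --pt "2 -0.5 0 -0.02 0 0 0" --pt "2 -1.0 0 0.03 0 0 0" --pt "2 -1.5 0 0.07 0 0 0" --pt "2 -2.0 0 0.11 0 0 0" --pt "2 -2.5 0 0.15 0 0 0" --pt "2 -3.0 0 0.19 0 0 0" --pt "2 -3.2 0 0.21 0 0 0" --pt "2 -3.2 0 0.21 0 0 0"

```text
clock: 14.0
position: [0.5186, -0.2625, 0.202]
orientation: [-0.133, -0.004, 0.991, -0.0]
wrist_force: [-0.4, -0.1, -1.4]
grip_width: 0.0285
grasp_force: 59.8
```

>>> carry_out --pt "2 -0.1 0 0.01 0 0 0" --pt "2 -0.2 0 0.02 0 0 0" --pt "2 -0.3 0 0.02 0 0 0" --pt "2 -0.3 0 0.02 0 0 0"

```text
clock: 14.33
position: [0.5211, -0.2626, 0.2016]
orientation: [-0.132, -0.004, 0.991, -0.001]
wrist_force: [0.2, 0.5, -0.4]
grip_width: 0.0286
grasp_force: 59.7
```

```bash
python3 -c "
from ins import *
st()"
```

```text
14.33 depth mm 14.55 radial mm [ 0.13 -0.65  0.33] axial F 0.39 F [ 0.2  0.5 -0.4] grip 0.02858880545073587
shaft [ 0.939  0.007 -0.343] bore [ 0.94   0.006 -0.342] bore in tool [-9.965e-01 -7.000e-04  8.350e-02]
```

>>> carry_out --pt "2 -0.1 0 0.01 0 0 0" --pt "2 -0.2 0 0.02 0 0 0" --pt "2 -0.3 0 0.03 0 0 0" --pt "2 -0.3 0 0.03 0 0 0"

```text
clock: 14.67
position: [0.524, -0.2626, 0.2004]
orientation: [-0.132, -0.004, 0.991, -0.001]
wrist_force: [-0.5, -0.1, -1.2]
grip_width: 0.0285
grasp_force: 59.7
```

>>> carry_out --pt "2 -0.1 0 0.01 0 0 0" --pt "2 -0.2 0 0.02 0 0 0" --pt "2 -0.2 0 0.02 0 0 0"

```text
clock: 14.92
position: [0.5259, -0.2626, 0.1997]
orientation: [-0.132, -0.004, 0.991, -0.001]
wrist_force: [0.0, 0.4, -0.1]
grip_width: 0.0284
grasp_force: 59.7
```

>>> carry_out --pt "2 -0.1 0 0.01 0 0 0" --pt "2 -0.2 0 0.02 0 0 0" --pt "2 -0.2 0 0.02 0 0 0"

```text
clock: 15.17
position: [0.5277, -0.2625, 0.1989]
orientation: [-0.132, -0.004, 0.991, -0.001]
wrist_force: [-0.1, -0.7, -1.3]
grip_width: 0.0288
grasp_force: 59.7
```

>>> carry_out --pt "2 -0.1 0 0.01 0 0 0" --pt "2 -0.2 0 0.02 0 0 0" --pt "2 -0.2 0 0.02 0 0 0"

```text
clock: 15.42
position: [0.5294, -0.2626, 0.1983]
orientation: [-0.133, -0.004, 0.991, -0.001]
wrist_force: [-0.8, 0.4, -1.1]
grip_width: 0.0288
grasp_force: 59.7
```

>>> carry_out --pt "2 -0.1 0 0.01 0 0 0" --pt "2 -0.2 0 0.02 0 0 0" --pt "2 -0.2 0 0.02 0 0 0"

```text
clock: 15.67
position: [0.531, -0.2626, 0.1976]
orientation: [-0.133, -0.003, 0.991, -0.001]
wrist_force: [-4.5, 0.5, -0.4]
grip_width: 0.029
grasp_force: 59.7
```

>>> carry_out --pt "2 -0.1 0 0.01 0 0 0" --pt "2 -0.2 0 0.02 0 0 0" --pt "2 -0.2 0 0.02 0 0 0"

```text
clock: 15.92
position: [0.5335, -0.2625, 0.1968]
orientation: [-0.132, -0.004, 0.991, -0.001]
wrist_force: [-2.0, -0.2, -0.6]
grip_width: 0.0287
grasp_force: 59.8
```

>>> carry_out --pt "2 -0.1 0 0.01 0 0 0" --pt "2 -0.2 0 0.02 0 0 0" --pt "2 -0.2 0 0.02 0 0 0"

```text
clock: 16.17
position: [0.5355, -0.2625, 0.196]
orientation: [-0.132, -0.004, 0.991, -0.001]
wrist_force: [-0.9, -0.0, -0.8]
grip_width: 0.0287
grasp_force: 59.8
```

```bash
python3 -c "
from ins import *
st()"
```

```text
16.17 depth mm 30.06 radial mm [ 0.04 -0.56  0.11] axial F -0.58 F [-0.9 -0.  -0.8] grip 0.02869859540440453
shaft [ 0.94   0.007 -0.342] bore [ 0.94   0.006 -0.342] bore in tool [-0.9965 -0.001   0.0841]
```

Force rose to about 4.5 N and then dropped, which is the click. I'll carry on in small steps past the catch.

>>> carry_out --pt "2 -0.05 0 0 0 0 0" --pt "2 -0.1 0 0.01 0 0 0" --pt "2 -0.1 0 0.01 0 0 0"

```text
clock: 16.42
position: [0.5361, -0.2625, 0.1959]
orientation: [-0.132, -0.004, 0.991, -0.001]
wrist_force: [-2.2, 0.5, -1.1]
grip_width: 0.0289
grasp_force: 59.8
```

>>> carry_out --pt "2 -0.05 0 0 0 0 0" --pt "2 -0.1 0 0.01 0 0 0" --pt "2 -0.1 0 0.01 0 0 0"

```text
clock: 16.67
position: [0.537, -0.2625, 0.1955]
orientation: [-0.132, -0.004, 0.991, -0.001]
wrist_force: [-1.7, -0.5, -1.0]
grip_width: 0.0287
grasp_force: 59.7
```

>>> carry_out --pt "2 -0.05 0 0 0 0 0" --pt "2 -0.1 0 0.01 0 0 0" --pt "2 -0.1 0 0.01 0 0 0"

```text
clock: 16.92
position: [0.5376, -0.2625, 0.1951]
orientation: [-0.133, -0.003, 0.991, -0.001]
wrist_force: [-5.0, 0.2, -0.2]
grip_width: 0.0287
grasp_force: 59.7
```

>>> carry_out --pt "2 -0.05 0 0 0 0 0" --pt "2 -0.05 0 0 0 0 0"

```text
clock: 17.08
position: [0.5378, -0.2625, 0.1951]
orientation: [-0.133, -0.003, 0.991, -0.001]
wrist_force: [-7.5, -0.1, -0.0]
grip_width: 0.0288
grasp_force: 59.7
```

The tip has stopped at a firm 7.5 N, which is the bottom stop. I'll back off a little and check that the button stayed in.

>>> carry_out --pt "2 0.3 0 -0.03 0 0 0" --pt "2 0.8 0 -0.07 0 0 0" --pt "2 1.2 0 -0.1 0 0 0" --pt "2 1.2 0 -0.1 0 0 0" --pt "2 1.2 0 -0.1 0 0 0"

```text
clock: 17.5
position: [0.5272, -0.2626, 0.1995]
orientation: [-0.132, -0.004, 0.991, -0.001]
wrist_force: [-0.2, -0.2, -0.0]
grip_width: 0.029
grasp_force: 59.7
```

>>> carry_out --pt "2 -0.2 0 0.02 0 0 0" --pt "2 -0.4 0 0.03 0 0 0" --pt "2 -0.6 0 0.05 0 0 0" --pt "2 -0.6 0 0.05 0 0 0"

```text
clock: 17.83
position: [0.5332, -0.2624, 0.1966]
orientation: [-0.132, -0.004, 0.991, -0.001]
wrist_force: [-0.3, -0.6, -1.7]
grip_width: 0.0288
grasp_force: 59.7
```

```bash
python3 -c "
from ins import *
st()"
```

```text
17.83 depth mm 27.62 radial mm [-0.1  -0.45 -0.29] axial F 0.27 F [-0.3 -0.6 -1.7] grip 0.02876022997603746
shaft [ 0.939  0.007 -0.343] bore [ 0.94   0.006 -0.342] bore in tool [-0.9965 -0.0012  0.0832]
```

The tip meets no resistance at 27.6 mm, where the button first pushed back at about 25 mm. The button has stayed in, so I'll withdraw.

>>> carry_out --pt "2 1 0 -0.08 0 0 0" --pt "2 2 0 -0.16 0 0 0" --pt "2 3 0 -0.25 0 0 0" --pt "2 4 0 -0.33 0 0 0" --pt "2 5.5 0 -0.45 0 0 0" --pt "2 7 0 -0.58 0 0 0" --pt "2 8 0 -1 0 0 0" --pt "2 8 0 -1 0 0 0"

```text
clock: 18.5
position: [0.4568, -0.2635, 0.2303]
orientation: [-0.131, -0.003, 0.991, -0.002]
wrist_force: [-0.6, 0.2, -0.6]
grip_width: 0.0289
grasp_force: 59.8
```

```bash
python3 - <<'E'
from ins import *
o,R0,P0,tip=st();q=np.array([.0,-.173,.985,0]);q/=np.linalg.norm(q)
Rt=R.from_quat(q[[1,2,3,0]])
for z in(.20,.09,.0795):cmd([.4565,-.0400,z],Rt,o)
E
```

```text
18.5 depth mm -55.46 radial mm [ 1.96 -1.45  5.35] axial F -0.34 F [-0.6  0.2 -0.6] grip 0.02888373876403448
shaft [ 0.94   0.005 -0.341] bore [ 0.94   0.006 -0.342] bore in tool [-0.9963  0.0012  0.086 ]
shift cm [-0.87, 22.35, 2.85] turn [0.043, -0.261, -0.34]
shift cm [-3.73, 22.38, 13.47] turn [0.043, -0.261, -0.34]
shift cm [-4.0, 22.38, 14.49] turn [0.043, -0.261, -0.34]
```

>>> carry_out --pt "2 -0.9 5 1.5 0.01 -0.065 -0.085" --pt "2 -0.9 9 2.8 0.022 -0.13 -0.17" --pt "2 -0.9 13 2.8 0.032 -0.2 -0.26" --pt "2 -0.9 17 2.8 0.043 -0.261 -0.34" --pt "2 -0.9 20 2.8 0.043 -0.261 -0.34" --pt "2 -0.9 22.4 2.8 0.043 -0.261 -0.34" --pt "2 -0.9 22.4 2.8 0.043 -0.261 -0.34" --pt "2 -0.9 22.4 2.8 0.043 -0.261 -0.34" --pt "2 -0.9 22.4 2.8 0.043 -0.261 -0.34"

```text
clock: 19.25
position: [0.4581, -0.0394, 0.1984]
orientation: [-0.001, -0.174, 0.985, 0.001]
wrist_force: [0.7, 0.4, -1.1]
grip_width: 0.0286
grasp_force: 59.8
```

```bash
python3 - <<'E'
from ins import *
o=observe();print(o["clock"],o["position"],o["orientation"]);q=np.array([.0,-.173,.985,0]);q/=np.linalg.norm(q)
Rt=R.from_quat(q[[1,2,3,0]])
for z in(.09,.0795):cmd([.4565,-.0400,z],Rt,o)
E
```

```text
19.25 [ 0.45807865 -0.03943998  0.19843489] [-8.79867651e-04 -1.73737165e-01  9.84791424e-01  6.89000648e-04]
shift cm [0.15, -0.02, 10.84] turn [0.002, -0.001, 0.002]
shift cm [0.15, -0.02, 11.89] turn [0.002, -0.001, 0.002]
```

>>> carry_out --pt "2 0 0 3 0 0 0" --pt "2 0 0 6 0 0 0" --pt "2 0 0 9 0 0 0" --pt "2 0 0 10.5 0 0 0" --pt "2 0 0 11.2 0 0 0" --pt "2 0 0 11.5 0 0 0" --pt "2 0 0 11.7 0 0 0" --pt "2 0 0 11.7 0 0 0"

```text
clock: 19.92
position: [0.4583, -0.0395, 0.0823]
orientation: [-0.0, -0.173, 0.985, 0.001]
wrist_force: [-0.1, -0.2, -0.5]
grip_width: 0.0288
grasp_force: 59.8
```

>>> carry_out --pt "2 0 0 0.1 0 0 0" --pt "2 0 0 0.1 0 0 0" --pt "2 0 0 0.1 0 0 0"

```text
clock: 20.17
position: [0.4581, -0.039, 0.0812]
orientation: [-0.0, -0.174, 0.985, 0.001]
wrist_force: [0.2, -0.4, -1.2]
grip_width: 0.0285
grasp_force: 59.8
```

>>> carry_out --pt "2 0 0 0.1 0 0 0" --pt "2 0 0 0.2 0 0 0" --pt "2 0 0 0.2 0 0 0"

```text
clock: 20.42
position: [0.4579, -0.0389, 0.0789]
orientation: [-0.001, -0.174, 0.985, 0.001]
wrist_force: [-0.1, 1.5, 1.9]
grip_width: 0.0287
grasp_force: 60.1
```

>>> carry_out --pt "2 0 0 0.1 0 0 0" --pt "2 0 0 0.1 0 0 0"

```text
clock: 20.58
position: [0.458, -0.0389, 0.0787]
orientation: [-0.0, -0.174, 0.985, 0.001]
wrist_force: [-2.7, 1.0, 8.4]
grip_width: 0.0289
grasp_force: 60.6
```

The screwdriver is on the bench. Releasing slowly and then rising.

>>> carry_out --pt "3.5 0 0 0 0 0 0" --pt "4.5 0 0 0 0 0 0" --pt "6 0 0 0 0 0 0" --pt "6 0 0 0 0 0 0" --pt "6 0 0 0 0 0 0" --pt "6 0 0 -1 0 0 0" --pt "6 0 0 -4 0 0 0" --pt "6 0 0 -8 0 0 0" --pt "6 0 0 -12 0 0 0" --pt "6 0 0 -16 0 0 0"

```text
clock: 21.42
position: [0.4575, -0.0391, 0.2397]
orientation: [-0.001, -0.174, 0.985, 0.001]
wrist_force: [1.0, -0.5, -0.3]
grip_width: 0.0602
grasp_force: 0.0
```

>>> carry_out --pt "6 8 0 -4 0 0 0" --pt "6 8 0 -4 0 0 0" --pt "6 8 0 -4 0 0 0" --pt "6 8 0 -4 0 0 0" --pt "6 8 0 -4 0 0 0" --pt "6 8 0 -4 0 0 0"

```text
clock: 21.92
position: [0.3833, -0.0663, 0.2764]
orientation: [-0.002, -0.174, 0.985, 0.001]
wrist_force: [0.2, -0.1, -0.4]
grip_width: 0.0599
grasp_force: 0.0
```

```bash
python3 - <<'E'
from h import *
o=observe();print(o["clock"],o["position"],o["wrist_force"],o["grip_width"])
for c in("scene","top"):
    f=grab_frame(c)
    for n,z in(("screwdriver",.012),("tray",.078),("block_a",.083),("fuse",.03),("capacitor",.04)):
        for d in cut_out(n,c)[:2]:
            v,u=np.nonzero(d["pixels"]);P=onz(f,np.c_[u,v],z);print(c,n,round(d["conf"],2),np.round(d["rect"]).tolist(),P.mean(0).round(3)[:2],"x",P[:,0].min().round(3),P[:,0].max().round(3))
e=np.array([.9962,-.0872])
print("tray home rim near/far expected x",(.5857-.0345*.9962),(.5857+.1685*.9962))
E
```

```text
21.9167 [ 0.38326658 -0.06630087  0.2764213 ] [ 0.17769675 -0.05665125 -0.42309576] 0.05994265979005287
scene screwdriver 0.68 [252.0, 244.0, 302.0, 289.0] [ 0.459 -0.037] x 0.401 0.59
scene tray 0.71 [252.0, 150.0, 296.0, 188.0] [0.648 0.253] x 0.565 0.754
scene block_a 0.79 [273.0, 152.0, 296.0, 169.0] [0.689 0.26 ] x 0.648 0.724
scene block_a 0.5 [254.0, 166.0, 265.0, 182.0] [0.602 0.261] x 0.574 0.628
scene capacitor 0.71 [303.0, 209.0, 312.0, 230.0] [0.645 0.048] x 0.615 0.677
scene capacitor 0.67 [342.0, 359.0, 377.0, 414.0] [ 0.433 -0.477] x 0.392 0.49
top screwdriver 0.69 [276.0, 242.0, 298.0, 291.0] [ 0.541 -0.015] x 0.487 0.603
top tray 0.61 [134.0, 190.0, 194.0, 264.0] [0.634 0.271] x 0.549 0.731
top block_a 0.94 [153.0, 184.0, 176.0, 208.0] [0.695 0.27 ] x 0.668 0.729
top block_a 0.92 [147.0, 224.0, 176.0, 258.0] [0.597 0.277] x 0.562 0.629
top fuse 0.53 [340.0, 267.0, 351.0, 285.0] [ 0.519 -0.158] x 0.504 0.534
top fuse 0.45 [252.0, 216.0, 266.0, 232.0] [0.656 0.057] x 0.635 0.678
top capacitor 0.75 [249.0, 211.0, 265.0, 232.0] [0.654 0.056] x 0.631 0.676
tray home rim near/far expected x 0.5513311 0.7535597
```

```bash
python3 -c "
from station import *
print(hand_in())"
```

```text
the job is handed in; nothing more can be done
None
```

I handed the job in at about 22 s of the 64 s: the tray is home with the dog up behind it and both blocks in it, the reset button clicked in and stayed in at under 8 N, and the screwdriver is back on the bench; no verdict came back.

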